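Dip the depth stick into the glass bowl

ROBOT

A 6-joint arm with a two-finger parallel gripper is mounted at the origin on a cart in front of the work surface, level with it; the furniture and walls round the work are solid. World frame = base frame: x ahead of the robot, y to its left, z up, the work surface at z = 0. Lengths are in mm, angles in rad, forces in N, time in s.
With the tool pointing down it reaches from about 275 to 1000 mm from the base axis. Payload 8.4 kg.
Tool frame: the origin (TCP) lies midway between the tips of the shut fingers; the grasp point (between the pads) lies 19 mm behind it; z points along the fingers, y is the line along which they close (so a half turn about z gives the same grasp; the last joint's range is limited). The gripper opens to 85 mm and grips with 20 to 120 N. Pads are 22 mm wide; open, the fingers measure 114 mm over their backs; the gripper's body (76 mm by 85 mm) begins 54 mm behind the grasp point. The pads swing forward as they close: fully open they stand 13 mm farther back than shut.
Start: joints at [-1.112, 0.353, 1.633, -0, 1.155, -0.002], TCP at [277.914, -559.814, 231.281] pointing down, gripper open.
Joint ranges: [-2.63, 2.63], [-0.92, 2.1], [0.06, 2.66], [-1.3, 4.44], [0, 2.69], [-3.02, 3.02]. Speed limits (rad/s): [2.22, 2.22, 2.79, 3.14, 3.14, 3.14].

INTERFACE

Orientations are given as [roll, pitch, yaw] about the fixed x, y, z axes, in that order (R = Rz(yaw) Ry(pitch) Rx(roll)).
In Python, from rig import * gives the robot as it stands.
- The arm moves only by the shell command python3 -m jog 'ROWS' [FORCE]. ROWS is JSON, a list of rows, each an object of numbers: "x", "y", "z": the shift along the tool's x, y, z in cm; "spin": the turn about the tool's z in rad; "grip": the closure, from 0 (fully open) to 1 (shut). In form: [{"x": .., "y": .., "z": .., "spin": .., "grip": ..}, ...]. A call has 1 to 20 rows; each row shifts and turns the commanded pose from where the row before left it, along the tool's axes as they then stand; what a row does not reach is not made up. A row lasts 1/12 s, in which the tool goes at most 41.7 mm and 7.16 degrees, less where a joint would pass 70% of its speed; a pose out of reach is approached as far as the arm can. A call with a gripper value outside its range is refused whole. The fingers move at their own pace and stop on an object; FORCE is the grip in N (left out, the last holds). Time passes only in rows, so rows that do not move let the fingers close. It gives the time, the measured TCP pose, the force, the opening and the grip force at its end, in the units of the state.
- sense(): the state, without advancing time (a new reading comes with each control period).
- grab_frame(name): name is "side" or "top" or "wrist"; returns a dict with "pixels" (384x512x3 uint8, blue, green, red), "camera_matrix" (3x3 intrinsics, pixels), "rvec" (rotation vector, rad) and "tvec" (3), from world to camera coordinates, as OpenCV has them; the wrist camera has in their place "T_tool_cam" (4x4, takes a point from camera to tool coordinates, whose origin is the TCP and whose axes are the flange's). Camera axes: x right, y down, z forward; pixel columns grow to the right and rows downward; lengths in mm; the calibration is good to about 2 mm. The wrist camera is an equidistant fisheye: a pixel r from the principal point sees the ray r / f radians off the axis. A picture is of the moment at which its call begins: read the wrist's pose just before it. There is no depth.
- sign_off(): hands the job in; it is judged then, once.
The state is a dict: "clock": time; "qpos": joint angles; "qvel": joint speeds; "joint_efforts": joint torques, N m; "eef_pos": TCP position; "tcp_rot": TCP orientation; "contact_force": force on the tool from outside, world axes, zero at the start; "wrist_torque": the same for the moment, N m; "opening": opening from 0.0 (shut) to 1.0 (fully open); "grasp_force": force on a finger pad.
Only numpy, scipy, OpenCV 4.12 (cv2) and the standard library are available. Lean on these libraries where they do the work, as an engineer would, in place of code of your own. Each camera call takes 0.05 s, during which the arm holds its last target. There are 200 camera calls.

TASK

The wooden depth stick lies flat across the mouth of the tall green glass bowl. Without lifting it off, slide it lengthwise towards its red end until the brass-tipped end slips off the rim, tips in and bottoms out on the bowl's floor, with the red handle left leaning on the rim to show the depth. Leave the bowl standing where it is and do not disturb the other things.

Things in the scene. Friction and masses are not known exactly. Their poses are not given: they have to be found in the camera images.
- bowl: Frosted green glass bowl, open at the top, loose, about 0.7 kg. Origin: centre of its underside, z up; its yaw means nothing (round). Slightly conical: outer diameter 122 mm at the foot, 148 mm at the rim; rim 141 mm high, wall about 6 mm, inner floor 9 mm above the underside, inner diameter of the mouth about 136 mm.
- bowl_mouth (a point): Centre of the bowl's mouth, level with the rim, 141 mm above the underside.
- stick_mid (a point): Centre of the depth stick: a straight wooden bar 200 x 20 x 18 mm, about 0.09 kg, balanced at its centre, with black rings. At the start it lies level on the rim across the mouth, overhanging 14 to 38 mm at either end, its underside 141 mm and its top 159 mm above the worktop. x axis: along the stick to the brass end; z: up. It slides on the rim under a light push (below 2 N).
- stick_foot (a point): Middle of the flat 20 x 18 mm end face of the brass-tipped end (19 mm of brass), 100 mm from stick_mid along +x. This end must go down into the bowl: about 5 mm inside the mouth it drops in by its own weight. Whatever pushes this face must pass above the rim (141 mm) and below the stick's top (159 mm).
- stick_handle (a point): Middle of the end face of the red handle end (45 mm of red with a black hole), 100 mm from stick_mid along -x. This end stays up, above the rim.
- gourd: Brown gourd cup with a pale rim, 69 mm across, 89 mm high, bystander. Origin: centre of underside.
- salt: Salt shaker with a grey cap, 44 mm across, 90 mm high, bystander. Origin: centre of underside.
- lemon: Half lemon, cut face up, 60 mm across, 31 mm high, bystander. Origin: centre of underside.
- tuna: Round flat food tin, 87 mm across, 40 mm high, bystander. Origin: centre of underside.

How it is judged (in metres and radians):
At the end, for the whole second after the job is handed in: The brass end stands on the bowl's floor (middle of its end face inside, under 30 mm above the bowl's underside), the red end is at the rim (its end face's middle over 135 mm up), the stick is at rest, the bowl upright within 40 mm of its place (z of stick_foot in the frame of bowl below 0.03 m and horizontal distance between stick_foot and bowl below 0.065 m and z of stick_handle in the frame of bowl above 0.135 m and linear speed of stick below 0.02 m/s and angle between bowl's own z axis and vertical below 0.05 rad and distance of bowl from where it was at the start of the episode below 0.04 m); the robot touches nothing.
It fails at once if the stick is lifted off the bowl (its centre rises more than 30 mm) (height (world z) of stick_mid above 0.18 m).
It fails at once if the bowl is tipped (angle between bowl's own z axis and vertical above 0.2 rad).
It fails at once if a bystander is moved by more than 30 mm (distance of any of gourd, salt, lemon, tuna from where it was at the start of the episode above 0.03 m).
It also fails if it takes over 32 s, if anything falls off the work surface, if the arm or the gripper's body presses on something with over 40 N, if the wrist force passes 120 N, or if a joint passes its speed limit or range.

## Working session

There is one attempt and no reset: what is moved stays moved. The work goes in short steps, Python scripts to look and compute and a shell command to move; the robot and the scene stay as the last step left them, time stands still between calls to the robot, and variables do not carry over. Pictures are saved under pics/ and viewed, at most 10 in all, crops included, and the job is handed in when it is done.

```bash
mkdir -p pics
python3 - <<'E'
from rig import *
import cv2,pickle
s=sense();print(s)
for n in("side","top"):
    f=grab_frame(n);cv2.imwrite(f"pics/{n}0.png",f["pixels"]);pickle.dump(f,open(f"{n}0.pkl","wb"));print(n,f["camera_matrix"],f["rvec"],f["tvec"])
E
```

```text
{'clock': 0.0, 'qpos': array([-1.11240577e+00,  3.53697421e-01,  1.63415109e+00, -1.91490958e-05,
        1.15520427e+00, -2.39974628e-03]), 'qvel': array([ 0.00014346,  0.00076822,  0.00096724, -0.00064473,  0.00077262,
       -0.00168372]), 'joint_efforts': array([ 4.17304967e-03, -6.05240965e+01, -3.42065227e+01,  4.14094284e-04,
        9.32064140e-03, -2.96736425e-05]), 'eef_pos': array([ 277.68761003, -559.375722  ,  230.52365818]), 'tcp_rot': array([-3.14013249e+00,  1.40037796e-05,  4.60798054e-01]), 'contact_force': array([-0.82896815,  0.6962479 ,  0.297925  ]), 'wrist_torque': array([-0.08533083,  0.02272323, -0.03596694]), 'grasp_force': 0.0, 'opening': 1.0003309966325062}
side [[496.50487864   0.         254.64429724]
 [  0.         496.50487864 190.78087432]
 [  0.           0.           1.        ]] [ 0.09646092 -2.73574763  1.43591132] [ 548.77347547  155.54556545 1709.04235891]
top [[447.88222385   0.         255.72933766]
 [  0.         447.88222385 192.70408934]
 [  0.           0.           1.        ]] [ 2.20531755 -2.0054044   0.21797114] [-108.28732543  550.54088606 1416.27471223]
```

View pics/side0.png

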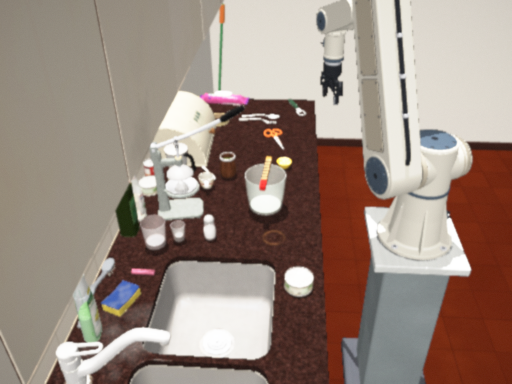

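View pics/top0.png

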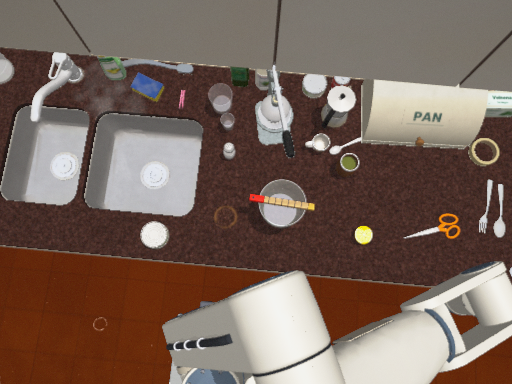

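Both views show the bowl: at about (265,190) in the side view and (282,203) in the top view. In the top view the stick's red end is at about (251,198) and its brass end at about (313,207). The gourd, salt, lemon and tuna are all well clear of it. I'll enlarge both for exact pixels.

Run:
```python
import cv2,pickle,numpy as np
a=pickle.load(open("side0.pkl","rb"))["pixels"][145:225,225:315]
b=pickle.load(open("top0.pkl","rb"))["pixels"][165:245,237:327]
c=[cv2.resize(i,None,fx=6,fy=6,interpolation=cv2.INTER_CUBIC) for i in(a,b)]
c=[i[:,:] for i in c]
out=np.vstack([cv2.resize(i,(540,480))[:300] if 0 else i[0:300] if k==0 else i[90:390] for k,i in enumerate(c)])
cv2.imwrite("pics/crop0.png",out)
```

```text
(no output)
```

View pics/crop0.png

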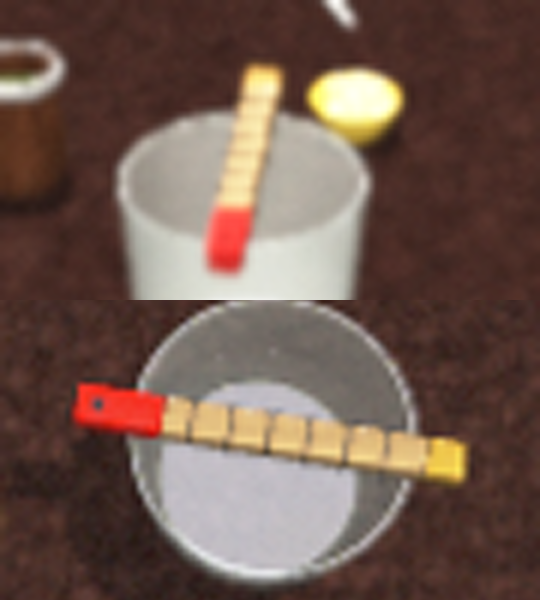

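The crop shows these points. Brass end, top edge middle: side (265,66), top (464,461). Red/wood boundary: side (233,209), top (163,415). Red end: top (77,404). Rim extremes: side left/right x 117/372, top left/right x 131/417. Next I triangulate them.

```bash
cat > h.py <<'E'
import cv2,pickle,numpy as np
F={n:pickle.load(open(f"{n}0.pkl","rb")) for n in("side","top")}
def ray(n,p):
    f=F[n];R=cv2.Rodrigues(np.array(f["rvec"],float))[0];t=np.array(f["tvec"],float).ravel()
    d=R.T@np.linalg.solve(f["camera_matrix"],[p[0],p[1],1]);return -R.T@t,d/np.linalg.norm(d)
def onz(n,p,z):
    c,d=ray(n,p);return c+d*(z-c[2])/d[2]
def tri(ps,pt):
    A=[];b=[]
    L=[ray("side",ps),ray("top",pt)]
    M=[np.eye(3)-np.outer(d,d) for c,d in L]
    X=np.linalg.solve(sum(M),sum(m@c for m,(c,d) in zip(M,L)))
    return X,[np.linalg.norm(m@(X-c)) for m,(c,d) in zip(M,L)]
def proj(n,X):
    f=F[n];return cv2.projectPoints(np.array(X,float).reshape(-1,3),np.array(f["rvec"],float),np.array(f["tvec"],float),f["camera_matrix"],None)[0].reshape(-1,2)
S=lambda x,y:(225+x/6-.4,145+y/6-.4)
T=lambda x,y:(237+x/6-.4,165+(y-210)/6-.4)
E
python3 - <<'E'
from h import *
np.set_printoptions(precision=1,suppress=True)
print("brass",tri(S(265,66),T(464,461)))
print("redwood",tri(S(233,209),T(163,415)))
for p in[(464,461),(163,415),(77,404)]:print("top z159",onz("top",T(*p),159))
for p in[(265,66),(233,209),(228,243)]:print("side z159",onz("side",S(*p),159))
# rim circle fit z141 from top image
P=[(131,440),(417,440),(150,510),(190,557),(255,583),(330,566),(385,518),(150,362),(383,345)]
Q=np.array([onz("top",T(*p),141)[:2] for p in P])
A=np.c_[2*Q,np.ones(len(Q))];x=np.linalg.lstsq(A,(Q**2).sum(1),rcond=None)[0];print("rim top",x[:2],np.sqrt(x[2]+x[0]**2+x[1]**2))
P=[(117,185),(372,185),(130,150),(160,128),(200,115),(360,150),(325,125)]
Q=np.array([onz("side",S(*p),141)[:2] for p in P])
A=np.c_[2*Q,np.ones(len(Q))];x=np.linalg.lstsq(A,(Q**2).sum(1),rcond=None)[0];print("rim side",x[:2],np.sqrt(x[2]+x[0]**2+x[1]**2))
for n,p in dict(lemon=(363,235),tuna=(154,235),gourd=(348,162),salt=(229,151)).items():print(n,onz("top",p,dict(lemon=31,tuna=40,gourd=89,salt=90)[n]))
E
```

```text
brass (array([ 512.1, -237.2,  164.4]), [np.float64(1.918793421012536), np.float64(1.9187934210124693)])
redwood (array([522.2, -83.5, 158.7]), [np.float64(1.8035486563787646), np.float64(1.8035486563786858)])
top z159 [ 511.2 -237.7  159. ]
top z159 [520.3 -83.4 159. ]
top z159 [521.9 -39.3 159. ]
side z159 [ 514.5 -247.1  159. ]
side z159 [524.  -83.7 159. ]
side z159 [524.6 -48.3 159. ]
rim top [ 518.  -140.4] 74.20294653555528
rim side [ 521.2 -146.4] 76.56818843363536
lemon [ 456.1 -420.3   31. ]
tuna [390.  262.1  40. ]
gourd [ 683.  -347.2   89. ]
salt [682.8  44.5  90. ]
```

The stick runs from brass (512,-238) to red (522,-39) at z≈159, so its length is 199 mm, which fits. The rim centre is about (519,-142) with R≈75. The push direction is (0.05, 0.999), with about 34 mm of travel. I'll shut the fingers, turn to yaw -0.05 and go to (509,-285) at safe height.

```bash
python3 -m jog '[{"spin":0.102,"grip":1},{"spin":0.102,"grip":1},{"spin":0.102,"grip":1},{"spin":0.102,"grip":1},{"spin":0.102,"grip":1},{"x":1.8,"y":-2.4,"grip":1},{"x":1.8,"y":-2.4,"grip":1},{"x":1.8,"y":-2.4,"grip":1},{"x":1.8,"y":-2.4,"grip":1},{"x":1.8,"y":-2.4,"grip":1},{"x":1.8,"y":-2.4,"grip":1},{"x":1.8,"y":-2.4,"grip":1},{"x":1.8,"y":-2.4,"grip":1},{"x":1.8,"y":-2.4,"grip":1},{"x":1.8,"y":-2.4,"grip":1},{"x":1.8,"y":-2.4,"grip":1},{"x":1.8,"y":-2.4,"grip":1},{"grip":1},{"grip":1}]' 20
```

```text
schema error: expected keys x, y, z, spin, grip
```

```bash
python3 -m jog '[{"x":0,"y":0,"z":0,"spin":0.102,"grip":1},{"x":0,"y":0,"z":0,"spin":0.102,"grip":1},{"x":0,"y":0,"z":0,"spin":0.102,"grip":1},{"x":0,"y":0,"z":0,"spin":0.102,"grip":1},{"x":0,"y":0,"z":0,"spin":0.102,"grip":1},{"x":1.8,"y":-2.4,"z":0,"spin":0,"grip":1},{"x":1.8,"y":-2.4,"z":0,"spin":0,"grip":1},{"x":1.8,"y":-2.4,"z":0,"spin":0,"grip":1},{"x":1.8,"y":-2.4,"z":0,"spin":0,"grip":1},{"x":1.8,"y":-2.4,"z":0,"spin":0,"grip":1},{"x":1.8,"y":-2.4,"z":0,"spin":0,"grip":1},{"x":1.8,"y":-2.4,"z":0,"spin":0,"grip":1},{"x":1.8,"y":-2.4,"z":0,"spin":0,"grip":1},{"x":1.8,"y":-2.4,"z":0,"spin":0,"grip":1},{"x":1.8,"y":-2.4,"z":0,"spin":0,"grip":1},{"x":1.8,"y":-2.4,"z":0,"spin":0,"grip":1},{"x":1.8,"y":-2.4,"z":0,"spin":0,"grip":1},{"x":0,"y":0,"z":0,"spin":0,"grip":1},{"x":0,"y":0,"z":0,"spin":0,"grip":1}]' 20
```

```text
clock: 1.68
eef_pos: [508.3, -281.6, 230.9]
tcp_rot: [-3.141, 0.001, -0.046]
contact_force: [-0.3, -0.5, -0.0]
opening: 0.004
grasp_force: 0.0
```

```bash
python3 -m jog '[{"x":0.05,"y":0,"z":2.1,"spin":0,"grip":1},{"x":0.05,"y":0,"z":2.1,"spin":0,"grip":1},{"x":0,"y":0,"z":2.1,"spin":0,"grip":1},{"x":0,"y":0,"z":2.0,"spin":0,"grip":1},{"x":0,"y":0,"z":0,"spin":0,"grip":1},{"x":0,"y":0,"z":0,"spin":0,"grip":1},{"x":0,"y":0,"z":0,"spin":0,"grip":1}]'
python3 - <<'E'
from rig import *
import cv2,pickle,numpy as np
s=sense();f=grab_frame("wrist");f["s"]=s;pickle.dump(f,open("w1.pkl","wb"))
t=grab_frame("top")["pixels"][155:255,237:337];g=grab_frame("side")["pixels"][125:225,225:325]
r=lambda i:cv2.resize(i,(300,300),interpolation=cv2.INTER_CUBIC)
cv2.imwrite("pics/1.png",np.vstack([np.hstack([cv2.resize(f["pixels"],(400,300)),r(t)]),np.hstack([r(g),np.zeros((300,400,3),np.uint8)])]))
E
```

```text
clock: 2.27
eef_pos: [508.9, -283.7, 149.2]
tcp_rot: [3.141, -0.001, -0.05]
contact_force: [1.0, -0.3, 0.4]
opening: -0.003
grasp_force: 0.0
```

View pics/1.png

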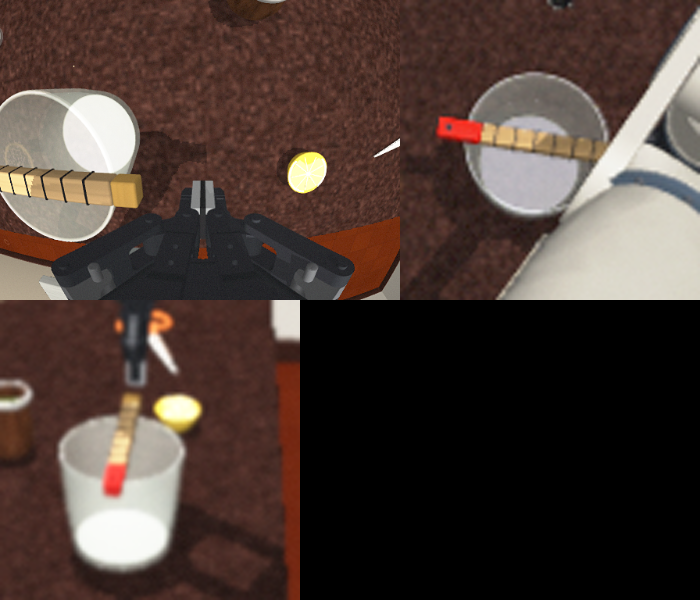

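The wrist view shows the shut fingertips at (203,182) and the brass end face at about (140,190) in the 400-wide panel. The fingers look in line and level with the stick. I'll check alignment in an enlarged wrist crop, with the expected band projected onto it.

```bash
cat >> h.py <<'E'
from scipy.spatial.transform import Rotation as Rr
def wproj(f,X):
    s=f["s"];R=Rr.from_euler("xyz",s["tcp_rot"]).as_matrix();Tc=np.array(f["T_tool_cam"])
    p=R.T@(np.array(X,float)-s["eef_pos"]);c=Tc[:3,:3].T@(p-Tc[:3,3])
    th=np.arctan2(np.hypot(c[0],c[1]),c[2]);K=f["camera_matrix"];d=c[:2]/np.hypot(*c[:2])
    return np.array([K[0,2]+K[0,0]*th*d[0],K[1,2]+K[1,1]*th*d[1]])
E
python3 - <<'E'
from h import *
f=pickle.load(open("w1.pkl","rb"));im=cv2.resize(f["pixels"][200:300,120:300],None,fx=4,fy=4,interpolation=cv2.INTER_CUBIC)
u=np.array([.05,.9987]);v=np.array([.9987,-.05]);c=np.array([512,-238.])
for sgn in(-1,1):
  for z,col in((159,(0,255,0)),(141,(255,0,255))):
    p=wproj(f,[*(c+sgn*10*v),z]);print(p)
    cv2.circle(im,tuple(int(round((a-b)*4)) for a,b in zip(p,(120,200))),4,col,1)
p=wproj(f,f["s"]["eef_pos"]);print("tcp",p);cv2.circle(im,tuple(int((a-b)*4) for a,b in zip(p,(120,200))),4,(255,255,0),1)
cv2.imwrite("pics/2.png",im)
E
```

```text
[177.12028254 268.61582552]
[184.16263475 252.36080063]
[172.53830361 236.79606469]
[180.60802857 222.4865306 ]
tcp [260.04822658 247.16857524]
```

View pics/2.png

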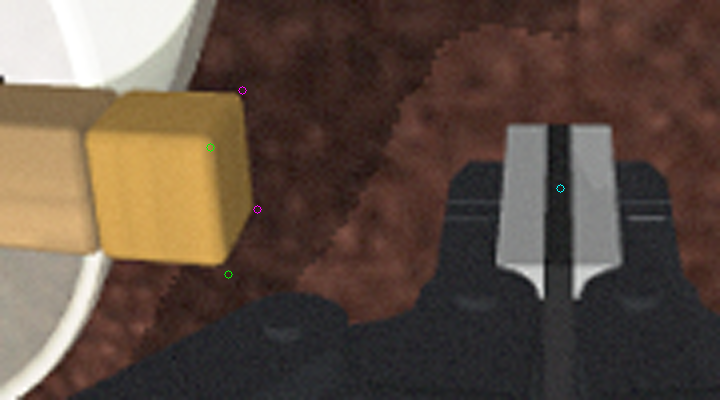

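The projected face corners fall within about 2 mm of the actual ones (actual corners (213,138), (225,265)), so the foot is confirmed at about (513,-238). I'll lower 2 mm, shift 1.5 mm in x and push slowly, stopping short of the drop to check.

```bash
python3 -m jog '[{"x":0.15,"y":-1.0,"z":0.2,"spin":0,"grip":1},{"x":0,"y":-1.0,"z":0,"spin":0,"grip":1},{"x":0,"y":-0.4,"z":0,"spin":0,"grip":1},{"x":0,"y":-0.4,"z":0,"spin":0,"grip":1},{"x":0,"y":-0.4,"z":0,"spin":0,"grip":1},{"x":0,"y":-0.4,"z":0,"spin":0,"grip":1},{"x":0,"y":-0.4,"z":0,"spin":0,"grip":1},{"x":0,"y":-0.4,"z":0,"spin":0,"grip":1},{"x":0,"y":-0.4,"z":0,"spin":0,"grip":1},{"x":0,"y":-0.4,"z":0,"spin":0,"grip":1},{"x":0,"y":-0.4,"z":0,"spin":0,"grip":1},{"x":0,"y":0,"z":0,"spin":0,"grip":1},{"x":0,"y":0,"z":0,"spin":0,"grip":1}]'
python3 - <<'E'
from rig import *
import cv2,pickle,numpy as np
s=sense();f=grab_frame("wrist");f["s"]=s;pickle.dump(f,open("w2.pkl","wb"))
g=grab_frame("side")["pixels"][125:225,225:325]
cv2.imwrite("pics/3.png",np.hstack([cv2.resize(f["pixels"],(480,360)),cv2.resize(g,(320,360),interpolation=cv2.INTER_CUBIC)]))
E
```

```text
clock: 3.5
eef_pos: [513.1, -226.7, 146.2]
tcp_rot: [-3.141, 0.0, -0.049]
contact_force: [0.4, 0.1, -0.2]
opening: 0.0
grasp_force: 0.0
```

View pics/3.png

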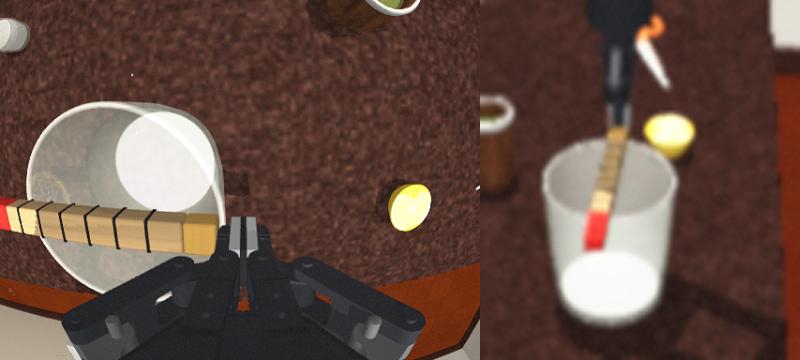

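The brass end is in contact with the fingertips at about (218,232), and the stick is sliding straight with no tilt. The foot is still just on the rim, so I push about 18 mm further.

```bash
python3 -m jog '[{"x":0,"y":-0.3,"z":0,"spin":0,"grip":1},{"x":0,"y":-0.3,"z":0,"spin":0,"grip":1},{"x":0,"y":-0.3,"z":0,"spin":0,"grip":1},{"x":0,"y":-0.3,"z":0,"spin":0,"grip":1},{"x":0,"y":-0.3,"z":0,"spin":0,"grip":1},{"x":0,"y":-0.3,"z":0,"spin":0,"grip":1},{"x":0,"y":0,"z":0,"spin":0,"grip":1},{"x":0,"y":0,"z":0,"spin":0,"grip":1},{"x":0,"y":0,"z":0,"spin":0,"grip":1},{"x":0,"y":0,"z":0,"spin":0,"grip":1}]'
python3 - <<'E'
from rig import *
import cv2,pickle,numpy as np
s=sense();f=grab_frame("wrist");f["s"]=s;pickle.dump(f,open("w3.pkl","wb"))
g=grab_frame("side")["pixels"][125:225,225:325]
cv2.imwrite("pics/4.png",np.hstack([cv2.resize(f["pixels"],(480,360)),cv2.resize(g,(320,360),interpolation=cv2.INTER_CUBIC)]))
E
```

```text
clock: 4.43
eef_pos: [514.0, -209.1, 146.3]
tcp_rot: [3.142, -0.0, -0.049]
contact_force: [0.6, -0.1, -0.9]
opening: -0.002
grasp_force: 0.0
```

View pics/4.png

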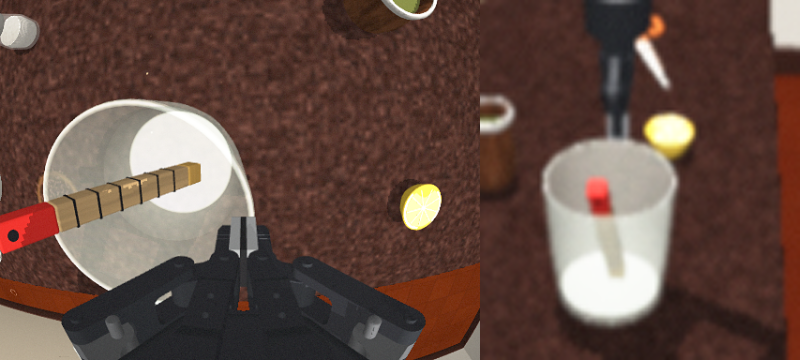

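The stick has tipped in. The brass tip is over the white floor at about (200,172) and the red end leans above the rim at about (13,235). I retreat upwards and back, then check.

```bash
python3 -m jog '[{"x":0,"y":0.5,"z":-1,"spin":0,"grip":1},{"x":0,"y":1,"z":-2,"spin":0,"grip":1},{"x":0,"y":2,"z":-2,"spin":0,"grip":1},{"x":0,"y":2,"z":-2,"spin":0,"grip":1},{"x":0,"y":3,"z":-2,"spin":0,"grip":1},{"x":0,"y":3,"z":-1,"spin":0,"grip":1},{"x":0,"y":3,"z":0,"spin":0,"grip":1},{"x":0,"y":3,"z":0,"spin":0,"grip":1},{"x":-2,"y":3,"z":0,"spin":0,"grip":1},{"x":-2,"y":3,"z":0,"spin":0,"grip":1},{"x":0,"y":0,"z":0,"spin":0,"grip":1},{"x":0,"y":0,"z":0,"spin":0,"grip":1},{"x":0,"y":0,"z":0,"spin":0,"grip":1},{"x":0,"y":0,"z":0,"spin":0,"grip":1}]'
python3 - <<'E'
from rig import *
import cv2,pickle,numpy as np
f=grab_frame("top");F=f["pixels"];G=grab_frame("side");pickle.dump((f,G),open("end.pkl","wb"))
r=lambda i:cv2.resize(i,(400,400),interpolation=cv2.INTER_CUBIC)
cv2.imwrite("pics/5.png",np.hstack([r(F[155:245,237:327]),r(G["pixels"][140:230,225:315])]))
E
```

```text
clock: 5.7
eef_pos: [462.9, -441.1, 246.7]
tcp_rot: [-3.141, -0.0, -0.049]
contact_force: [0.9, -1.3, 0.4]
opening: -0.003
grasp_force: 0.0
```

View pics/5.png

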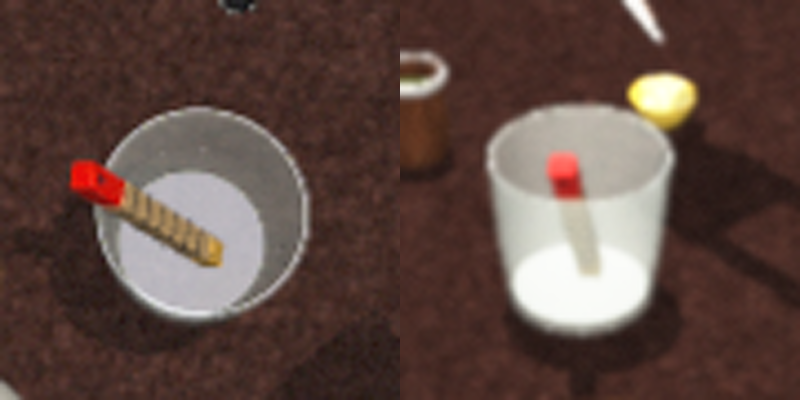

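The bowl is upright and in place. The brass tip is at about (213,255) in the top panel and (590,272) in the side panel, over the floor, and the red end is over the rim. I triangulate both ends before handing in.

Run:
```python
from h import *
k=90/400
t=lambda x,y:(237+x*k-.4,155+y*k-.4)
s=lambda x,y:(225+x*k-.4,140+y*k-.4)
a=tri(s(190,270),t(215,255))
b=tri(s(163,163),t(79,175))
print(a,b,np.linalg.norm(a[0]-b[0]))
```

```text
(array([ 512.97802538, -159.25660034,   15.22481369]), [np.float64(1.9489334632146686), np.float64(1.9489334632146622)]) (array([527.58897317, -54.10652847, 190.58902191]), [np.float64(1.7153633110236801), np.float64(1.715363311023776)]) 204.99420219289257
```

The foot is at z≈15 mm, about 20 mm from the bowl's axis. The handle is at z≈190 mm, and the measured length of 205 mm fits the stick. The arm is clear, so I'm handing in.

```bash
python3 -c "
from rig import *
print(sign_off())"
```

```text
the job is handed in; nothing more can be done
None
```

The job is handed in at about 6 s on the clock (the verdict isn't shown): the depth stick slid off the rim and now stands brass end down on the bowl's floor, red handle leaning on the rim, with the bowl upright in its place and the other things untouched.

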